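Set the load increments in order beside the hanger

ROBOT

A 6-joint arm with a two-finger parallel gripper is mounted at the origin on a cart in front of the work surface, level with it; the furniture and walls round the work are solid. World frame = base frame: x ahead of the robot, y to its left, z up, the work surface at z = 0. Lengths are in m, angles in rad, forces in N, time in s.
With the tool pointing down it reaches from about 0.3 to 0.875 m from the base axis. Payload 6.4 kg.
Tool frame: the origin (TCP) lies on the centre line of the jaws, within the pads' length; the fingertips stand 25 mm ahead of it and the grasp point (between the pads) lies 6 mm ahead of it (ctrl.tip_reach is the distance from the TCP to the fingertips, in m); z points along the fingers, y is the line along which they close (so a half turn about z gives the same grasp; the last joint's range is limited). The gripper opens to 85 mm and grips with 20 to 120 N. Pads are 22 mm wide; open, the fingers measure 114 mm over their backs; the gripper's body (76 mm by 85 mm) begins 54 mm behind the grasp point. The pads swing forward as they close: fully open they stand 13 mm farther back than shut.
Start: joints at [-1.363, 0.181, 1.607, -0, 1.354, -0.206], TCP at [0.231, -0.526, 0.232] pointing down, gripper open.
Joint ranges: [-2.99, 2.99], [-0.89, 2.07], [0.3, 2.58], [-1.14, 4.28], [0, 2.63], [-3.12, 3.12]. Speed limits (rad/s): [2.57, 2.57, 3.01, 3.14, 3.14, 3.14].

INTERFACE

Orientations are given as a unit quaternion [w, x, y, z].
In Python, from bench import ctrl gives the robot as it stands.
- The arm moves only by the tool servo_tool, never from a script. Its argument "motion" is a list that holds one entry, the list of rows, each a list of 5 numbers: the shift along the tool's x, y, z in cm, then the turn about the tool's z in degrees, then the closure, from -1 (fully open) to 1 (shut). In form: [[[dx, dy, dz, twist, claw], ...]]. A call has 1 to 5 rows; each row is the pose to reach, as a shift and turn from the pose commanded when the call began, along the tool's axes at that moment; what a row does not reach only later rows make up. A row lasts 1/10 s, in which the tool goes at most 50 mm and 8.59 degrees, less where a joint would pass 70% of its speed; a pose out of reach is approached as far as the arm can. A call with a gripper value outside its range is refused whole. The fingers move at their own pace and stop on an object; the grip force is fixed at half the most. Time passes only in rows, so rows that repeat a pose let the fingers close. It gives the time, the measured TCP pose, the force, the opening and the grip force at its end, in the units of the state.
- ctrl.get_obs(): the state, without advancing time (a new reading comes with each control period).
- ctrl.camera(name): name is "side" or "top" or "wrist"; returns a dict with "pixels" (384x512x3 uint8, red, green, blue), "depth" (384x512 float32, m along the optical axis (not along the pixel's ray), 0 where there is no reading), "fx", "fy", "cx", "cy" (pixels), "R" (3x3) and "t" (3): a world point X has camera coordinates R X + t; the wrist camera has in their place "hand_eye" (4x4, takes a point from camera to tool coordinates, whose origin is the TCP and whose axes are the flange's). Camera axes: x right, y down, z forward; pixel columns grow to the right and rows downward; lengths in m; the calibration is good to about 2 mm. A picture is of the moment at which its call begins: read the wrist's pose just before it.
- ctrl.hand_in(): hands the job in; it is judged then, once.
The state is a dict: "time_s": time; "q": joint angles; "dq": joint speeds; "joint_efforts": joint torques, N m; "eef_pos": TCP position; "eef_rot": TCP orientation; "wrist_force": force on the tool from outside, world axes, zero at the start; "torque": the same for the moment, N m; "opening": opening from 0.0 (shut) to 1.0 (fully open); "grasp_force": force on a finger pad.
Only numpy, scipy, OpenCV 4.12 (cv2) and the standard library are available. Lean on these libraries where they do the work, as an engineer would, in place of code of your own. Each camera call takes 0.05 s, during which the arm holds its last target. There are 200 camera calls.

TASK

The next shear test is loaded by hand, lightest weight first, but the four slotted weights have been left out of order: two sit in the wrong recesses of the wooden weight block and two lie on the bench. Arrange them in the block in order of size, one flat in each recess, with the smallest in the end recess nearest the steel weight hanger that lies beside one end of the block and the largest at the far end. Set each weight down rather than dropping it, and leave the hanger, the soil tin and the brush where they lie.

Things in the scene. Friction and masses are not known exactly. Their poses are not given: they have to be found in the camera images.
- weight_33: The smallest and lightest: a dull brass slotted disc weight, 33 mm in diameter, 16 mm tall, about 100 g, flat on its underside with a narrow slot from rim to centre; origin at the centre of its underside, z up. Grip it across the disc in any direction. At the start it sits in one of the two middle recesses of the wooden block.
- weight_42: The second smallest: a dull brass slotted disc weight, 42 mm in diameter, 18 mm tall, about 190 g, flat on its underside with a narrow slot from rim to centre; origin at the centre of its underside, z up. Grip it across the disc in any direction. At the start it lies flat on the bench, either to the left of the wooden block or behind its right half.
- weight_50: The second largest: a pale grey steel slotted disc weight, 50 mm in diameter, 20 mm tall, about 280 g, flat on its underside with a narrow slot from rim to centre; origin at the centre of its underside, z up. Grip it across the disc in any direction. At the start it lies flat on the bench, either to the left of the wooden block or behind its right half.
- weight_56: The largest and heaviest: a pale grey steel slotted disc weight, 56 mm in diameter, 26 mm tall, about 460 g, flat on its underside with a narrow slot from rim to centre; origin at the centre of its underside, z up. Grip it across the disc in any direction. At the start it sits in one of the two middle recesses of the wooden block.
- weight_block: Fixed wooden block, 100 x 336 mm, 16 mm high, with a row of four equal round recesses, 72 mm across and 6 mm deep (floors 10 mm above the bench). Origin at the centre of its underside, z up; recess centres lie along its y axis at y = -120, -40, +40 and +120 mm, x = 0. There is no room for fingers in a recess beside a large weight: keep the tips over the block's top.
- hanger: Loose steel weight hanger (38 mm foot disc, thin stem, hook) lying on the bench beside one end of the block, either +y or -y, about 220 mm from its centre: 142 mm long along its x axis, 38 mm high; origin on the bench below its middle. It marks the end for the smallest weight; leave it alone.
- soil_tin: Loose open dark steel tin of dried soil, 77 mm in diameter, 36 mm high, on the bench at the other end of the block; origin at the centre of its underside. Leave it alone.
- bench_brush: Loose brush with a red handle, 189 mm long along x, 40 mm wide, 12 mm high, lying on the bench behind the block; origin at the centre of its underside. Leave it alone.

How it is judged:
At the end, for the whole second after the job is handed in: Counted from the hanger's end of the block, the 33, 42, 50 and 56 mm weights lie in the first, second, third and fourth recess, each inside its recess (within 22 mm of its centre along and across the block, underside within 3 mm of the recess floor), level within 0.1 rad, released and at rest (((y of hanger in the frame of weight_block below -0.1 m and (y of weight_33 in the frame of weight_block between -0.142 and -0.098 m and x of weight_33 in the frame of weight_block between -0.022 and 0.022 m and z of weight_33 in the frame of weight_block between 0.007 and 0.013 m) and (y of weight_42 in the frame of weight_block between -0.062 and -0.018 m and x of weight_42 in the frame of weight_block between -0.022 and 0.022 m and z of weight_42 in the frame of weight_block between 0.007 and 0.013 m) and (y of weight_50 in the frame of weight_block between 0.018 and 0.062 m and x of weight_50 in the frame of weight_block between -0.022 and 0.022 m and z of weight_50 in the frame of weight_block between 0.007 and 0.013 m) and (y of weight_56 in the frame of weight_block between 0.098 and 0.142 m and x of weight_56 in the frame of weight_block between -0.022 and 0.022 m and z of weight_56 in the frame of weight_block between 0.007 and 0.013 m)) or (y of hanger in the frame of weight_block above 0.1 m and (y of weight_33 in the frame of weight_block between 0.098 and 0.142 m and x of weight_33 in the frame of weight_block between -0.022 and 0.022 m and z of weight_33 in the frame of weight_block between 0.007 and 0.013 m) and (y of weight_42 in the frame of weight_block between 0.018 and 0.062 m and x of weight_42 in the frame of weight_block between -0.022 and 0.022 m and z of weight_42 in the frame of weight_block between 0.007 and 0.013 m) and (y of weight_50 in the frame of weight_block between -0.062 and -0.018 m and x of weight_50 in the frame of weight_block between -0.022 and 0.022 m and z of weight_50 in the frame of weight_block between 0.007 and 0.013 m) and (y of weight_56 in the frame of weight_block between -0.142 and -0.098 m and x of weight_56 in the frame of weight_block between -0.022 and 0.022 m and z of weight_56 in the frame of weight_block between 0.007 and 0.013 m))) and angle between each of weight_33, weight_42, weight_50, weight_56's own z axis and vertical below 0.1 rad and linear speed of each of weight_33, weight_42, weight_50, weight_56 below 0.02 m/s and contact force between the fingers and weight_33 below 0.1 N and contact force between the fingers and weight_42 below 0.1 N and contact force between the fingers and weight_50 below 0.1 N and contact force between the fingers and weight_56 below 0.1 N); the robot touches nothing.
It fails at once if the hanger is moved more than 25 mm (distance of hanger from where it was at the start of the episode above 0.025 m).
It fails at once if the soil tin is moved more than 25 mm (distance of soil_tin from where it was at the start of the episode above 0.025 m).
It fails at once if the bench brush is moved more than 25 mm (distance of bench_brush from where it was at the start of the episode above 0.025 m).
It fails at once if a weight is dropped (it falls untouched faster than 0.6 m/s, some 18 mm or more) ((linear speed of weight_33 above 0.6 m/s and contact force between anything else and weight_33 below 0.01 N) or (linear speed of weight_42 above 0.6 m/s and contact force between anything else and weight_42 below 0.01 N) or (linear speed of weight_50 above 0.6 m/s and contact force between anything else and weight_50 below 0.01 N) or (linear speed of weight_56 above 0.6 m/s and contact force between anything else and weight_56 below 0.01 N)).
It also fails if it takes over 93 s, if anything falls off the work surface, if the arm or the gripper's body presses on something with over 40 N, if the wrist force passes 120 N, or if a joint passes its speed limit or range.

## Working session

There is one attempt and no reset: what is moved stays moved. The work goes in short steps, Python scripts to look and compute and a tool call to move; the robot and the scene stay as the last step left them, time stands still between calls to the robot, and variables do not carry over. Pictures are saved under pics/ and viewed, at most 14 in all, crops included, and the job is handed in when it is done.

Besides the shell and the picture viewer there is one more tool, called after ">>>" as name(argument=value, ...), one argument or row to a line, values as JSON. servo_tool: Moves the arm, as the interface text tells. Its arguments: {"type":"object","properties":{"motion":{"type":"array"}},"required":["motion"]}

```bash
mkdir -p pics; ls
python3 - <<'E'
from bench import ctrl
import cv2,numpy as np
o=ctrl.get_obs();print(o)
for n in("top","side"):
    c=ctrl.camera(n);cv2.imwrite(f"pics/{n}0.png",c["pixels"][:,:,::-1]);np.savez(f"{n}0.npz",**c)
    print(n,c["fx"],c["fy"],c["cx"],c["cy"],c["R"],c["t"])
print(ctrl.tip_reach)
E
```

```text
pics
{'time_s': 0.0, 'q': array([-1.36332182e+00,  1.81558935e-01,  1.60796389e+00, -2.66711162e-05,
        1.35375953e+00, -2.06313300e-01]), 'dq': array([-9.82004182e-04,  1.02893895e-03, -2.86371174e-05,  1.37381881e-03,
        3.86282423e-04,  7.95548528e-04]), 'joint_efforts': array([ 9.08985953e-05, -4.44871902e+01, -3.51337302e+01, -3.25584115e-04,
        8.97633639e-03, -6.73002816e-06]), 'eef_pos': array([ 0.23108816, -0.52595266,  0.23129539]), 'eef_rot': array([-8.44838923e-04,  9.78672751e-01,  2.05423788e-01, -1.35107912e-05]), 'wrist_force': array([0.12905011, 0.11135806, 0.17736189]), 'torque': array([ 0.03704433, -0.04518671,  0.0089209 ]), 'grasp_force': 0.0, 'opening': 0.9986167966682904}
top 434.3684923922654 434.3684923922654 247.9610475247903 199.39245118524224 [[ 0.02465711 -0.99953013  0.01820823]
 [-0.991612   -0.02676527 -0.12644869]
 [ 0.12687662 -0.01493764 -0.99180602]] [0.02373659 0.56783212 1.24584296]
side 394.5369510816639 394.5369510816639 258.50662830985823 196.25720053317806 [[-0.93566764 -0.35286986  0.00298994]
 [-0.15087417  0.39236889 -0.90734979]
 [ 0.31900323 -0.84942894 -0.42036582]] [0.53632991 0.1004195  1.01442063]
0.025
```

View pics/top0.png

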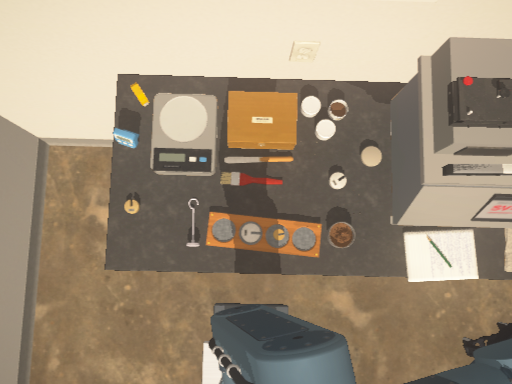

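View pics/side0.png

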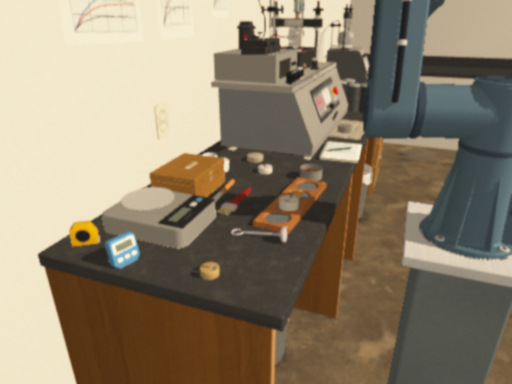

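The top view shows the block with recesses at (223,230), (251,233), (278,236) and (303,239). The 56 is in the second and the 33 in the third. The hanger lies at the left end (193,222). The 42 is on the bench at (131,205), the 50 at (338,180), the tin at (341,235) and the brush at (250,180). Next I'll measure them.

```bash
cat > h.py <<'E'
import numpy as np,cv2
def pts(c,uv,T=None):
    """world points (N,3) of pixels uv from depth"""
    uv=np.asarray(uv);u,v=uv[:,0],uv[:,1];d=np.asarray(c["depth"])[v,u]
    P=np.c_[(u-c["cx"])/c["fx"]*d,(v-c["cy"])/c["fy"]*d,d][d>0]
    return (P-c["t"])@c["R"] if T is None else P@T[:3,:3].T+T[:3,3]
def blob(c,u,v,r,zmin,zmax,T=None):
    V,U=np.mgrid[v-r:v+r+1,u-r:u+r+1];P=pts(c,np.c_[U.ravel(),V.ravel()],T)
    Q=P[(P[:,2]>zmin)&(P[:,2]<zmax)]
    if len(Q)<5:return len(Q),P[:,2].min(),P[:,2].max()
    (a,b),w,_=cv2.minAreaRect((Q[:,:2]*1000).astype(np.float32))
    return len(Q),np.round([a,b,*w],1),np.median(Q[:,2]).round(4)
E
python3 - <<'E'
from h import *
c=dict(np.load("top0.npz"))
print(pts(c,[(160,245),(350,205),(131,215),(223,230),(303,239),(250,233),(278,236),(265,217),(265,250)]).round(4))
for n,u,v in(("42",131,205),("50",338,180),("56",251,233),("33",278,236)):
    print(n,blob(c,u,v,14,.008 if n in("42","50") else .02,.06))
for n,u,v,r in(("tin",341,235,20),("brush",252,181,34),("hang",193,222,30)):print(n,blob(c,u,v,r,.006,.06))
# block by colour
p=c["pixels"];h=cv2.cvtColor(p,cv2.COLOR_RGB2HSV)
m=((h[...,0]<16)&(h[...,1]>130)&(h[...,2]>90));m[:205]=0;m[262:]=0;m[:,:200]=0;m[:,330:]=0
v,u=np.nonzero(m);P=pts(c,np.c_[u,v]);P=P[(P[:,2]>.008)&(P[:,2]<.024)]
r=cv2.minAreaRect((P[:,:2]*1000).astype(np.float32));print(r,np.median(P[:,2]))
for u,v in((223,230),(303,239)):  # recess walls
    V,U=np.mgrid[v-14:v+15,u-14:u+15];Q=pts(c,np.c_[U.ravel(),V.ravel()]);Q=Q[Q[:,2]<.0125+0*.0];print(Q.mean(0),len(Q))
E
```

```text
[[ 4.275e-01  2.978e-01 -5.600e-03]
 [ 5.628e-01 -2.730e-01 -3.000e-04]
 [ 5.150e-01  3.886e-01 -1.900e-03]
 [ 4.763e-01  1.100e-01  1.180e-02]
 [ 4.559e-01 -1.297e-01  5.600e-03]
 [ 4.697e-01  2.940e-02  6.800e-03]
 [ 4.622e-01 -5.330e-02  2.140e-02]
 [ 5.195e-01 -1.500e-02 -7.000e-04]
 [ 4.202e-01 -1.600e-02  1.630e-02]]
42 (154, array([534.6, 381.9,  50.4,  48.4]), np.float64(0.0168))
50 (205, array([ 632.6, -231.4,   54.8,   49. ]), np.float64(0.0195))
56 (275, array([469.2,  26.8,  82.6,  82.6]), np.float64(0.0351))
33 (95, array([461.6, -48.3,  76. ,  76.8]), np.float64(0.0249))
tin (587, array([ 471.5, -241.5,   97.6,  116.9]), np.float64(0.0217))
brush (763, array([626.3,  25.7, 211.3, 201.9]), np.float64(0.0099))
hang (682, array([501.1, 198.3, 176.2, 178.6]), np.float64(0.0132))
((467.13470458984375, -9.954055786132812), (335.51385498046875, 100.07806396484375), 85.25999450683594) 0.015187418990210939
[0.4772942  0.11001224 0.00913028] 451
[ 0.45630437 -0.12999028  0.00920626] 454
```

```bash
cat >> h.py <<'E'
R4={1:(.477,.110),2:(.470,.030),3:(.464,-.050),4:(.457,-.130)}
TH=85.26
def go(o,x,y,z,th=TH):
    """shift (cm, deg) in tool axes from the present pose to TCP x,y,z"""
    from scipy.spatial.transform import Rotation as R
    M=R.from_quat(np.roll(o["eef_rot"],-1)).as_matrix()
    d=M.T@(np.array([x,y,z])-o["eef_pos"])*100
    now=np.degrees(np.arctan2(M[1,0],M[0,0]))
    print("t",round(o["time_s"],2),"d",d.round(2),"twist",round(now-th,2),"rows",(np.linalg.norm(d)/5).round(1))
E
python3 -c "
from h import *;from bench import ctrl
go(ctrl.get_obs(),.46,-.01,.24)"
```

```text
t 0.1 d [ 41.7  -38.04  -0.79] twist -61.55 rows 11.3
```

>>> servo_tool(
  motion=[
    [[41.7,-38,0,-61.5,-1],[41.7,-38,0,-61.5,-1],[41.7,-38,0,-61.5,-1],[41.7,-38,0,-61.5,-1],[41.7,-38,0,-61.5,-1]],
  ],
)

```text
time_s: 0.6
eef_pos: [0.3329, -0.2959, 0.2318]
eef_rot: [-0.0, 0.834, 0.552, 0.0]
wrist_force: [1.1, 0.9, 0.4]
opening: 1.0
grasp_force: 0.0
```

```bash
python3 -c "
from h import *;from bench import ctrl
go(ctrl.get_obs(),.46,-.01,.24)"
```

```text
t 0.6 d [31.29  0.52 -0.81] twist -18.26 rows 6.3
```

>>> servo_tool(
  motion=[
    [[31.3,0.5,-0.8,-18.3,-1],[31.3,0.5,-0.8,-18.3,-1],[31.3,0.5,-0.8,-18.3,-1],[31.3,0.5,-0.8,-18.3,-1],[31.3,0.5,-0.8,-18.3,-1]],
  ],
)

```text
time_s: 1.1
eef_pos: [0.4355, -0.0681, 0.2386]
eef_rot: [0.0, 0.737, 0.675, 0.0]
wrist_force: [0.9, -0.9, -0.6]
opening: 0.996
grasp_force: 0.0
```

```bash
python3 -c "
from h import *;from bench import ctrl
go(ctrl.get_obs(),.46,-.01,.24)"
```

```text
t 1.1 d [ 6.    1.93 -0.14] twist -0.29 rows 1.3
```

>>> servo_tool(
  motion=[
    [[6,1.9,0,-0.3,-1],[6,1.9,0,-0.3,-1],[6,1.9,0,-0.3,-1],[6,1.9,0,-0.3,-1]],
  ],
)

```text
time_s: 1.5
eef_pos: [0.4591, -0.0125, 0.2382]
eef_rot: [-0.0, 0.735, 0.678, -0.001]
wrist_force: [0.5, -0.0, -0.5]
opening: 1.0
grasp_force: 0.0
```

```bash
cat >> h.py <<'E'
def wrist(ctrl,f):
    from scipy.spatial.transform import Rotation as R
    o=ctrl.get_obs();c=ctrl.camera("wrist")
    B=np.eye(4);B[:3,:3]=R.from_quat(np.roll(o["eef_rot"],-1)).as_matrix();B[:3,3]=o["eef_pos"]
    cv2.imwrite(f"pics/{f}.png",c["pixels"][:,:,::-1]);c["T"]=B@c["hand_eye"];np.savez(f"{f}.npz",**c)
    return o,c
E
python3 -c "
from h import *;from bench import ctrl
o,c=wrist(ctrl,'w1');go(o,.46,-.01,.24);print(c['hand_eye'].round(3),c['fx'])"
```

```text
t 1.5 d [ 0.25  0.07 -0.18] twist 0.05 rows 0.1
[[-0.001 -0.957 -0.291  0.074]
 [ 1.    -0.    -0.002 -0.   ]
 [ 0.002 -0.291  0.957 -0.141]
 [ 0.     0.     0.     1.   ]] 289.8403727479583
```

View pics/w1.png

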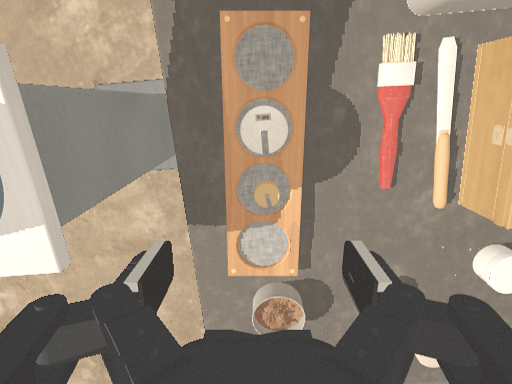

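The wrist view shows the four recesses: empty (265,57), 56 at (264,127), 33 at (266,194), and empty (263,244).

Run:
```python
from h import *
c=dict(np.load("w1.npz"));T=c["T"]
V,U=np.mgrid[0:300,200:330];P=pts(c,np.c_[U.ravel(),V.ravel()],T)
def rep(n,x,y,z0,z1,r=.038):
    Q=P[(np.hypot(P[:,0]-x,P[:,1]-y)<r)&(P[:,2]>z0)&(P[:,2]<z1)]
    (a,b),rad=cv2.minEnclosingCircle((Q[:,:2]*1000).astype(np.float32))
    m=np.median(Q[:,:2],0)*1000
    print(n,len(Q),np.round([a,b,rad],1),m.round(1),np.median(Q[:,2]).round(4))
from collections import Counter
rep("56",*R4[2],.028,.05);rep("33",*R4[3],.021,.04);rep("r1",*R4[1],.0,.0125);rep("r4",*R4[4],.0,.0125)
Q=P[(P[:,2]>.0135)&(P[:,2]<.0195)&(abs(P[:,1])<.19)&(abs(P[:,0]-.467)<.06)]
print(cv2.minAreaRect((Q[:,:2]*1000).astype(np.float32)),np.median(Q[:,2]))
```

```text
56 1672 [468.9  28.8  28. ] [469.   31.5] 0.0355
33 449 [466.4 -54.1  16.5] [465.  -51.8] 0.0254
r1 3251 [475.9 109.3  36.4] [476.1 110.1] 0.0099
r4 1834 [ 456.1 -132.3   36.5] [ 455.8 -131.4] 0.0099
((465.86993408203125, -10.694625854492188), (336.14337158203125, 100.31665802001953), 85.22671508789062) 0.015422654706636119
```

Run:
```python
from h import *
c=dict(np.load("w1.npz"));H=c["hand_eye"]
V,U=np.mgrid[220:384,60:450];P=pts(c,np.c_[U.ravel(),V.ravel()],H)
Q=P[P[:,2]<.06];
for s in(1,-1):
    q=Q[(Q[:,1]*s>.03)];k=np.sort(q[:,2])[::-1];print(k[[0,20,60,150,400]].round(4));a=q[q[:,2]>k[150]];print(a.min(0).round(3),a.max(0).round(3))
```

```text
[-0.0109 -0.0126 -0.0143 -0.017  -0.022 ]
[-0.012  0.042 -0.017] [ 0.011  0.049 -0.011]
[-0.011  -0.0126 -0.0145 -0.0169 -0.0222]
[-0.011 -0.049 -0.017] [ 0.011 -0.042 -0.011]
```

Going by the wrist depth, the open tips sit further back than the stated reach, so I'll check with the jaw closed to just over 56 mm.

>>> servo_tool(
  motion=[
    [[0,0,0,0,0.35],[0,0,0,0,0.35],[0,0,0,0,0.35],[0,0,0,0,0.35],[0,0,0,0,0.35]],
  ],
)

```text
time_s: 2.05
eef_pos: [0.4594, -0.0123, 0.2386]
eef_rot: [0.0, 0.736, 0.677, 0.0]
wrist_force: [0.4, -0.1, -0.1]
opening: 0.324
grasp_force: 0.0
```

Run:
```python
from h import *;from bench import ctrl
o,c=wrist(ctrl,'w2');H=c["hand_eye"]
V,U=np.mgrid[150:384,60:450];P=pts(c,np.c_[U.ravel(),V.ravel()],H)
print(o["opening"])
Q=P[P[:,2]<.06];
for s in(1,-1):
    q=Q[(Q[:,1]*s>.01)];k=np.sort(q[:,2])[::-1];print(k[[0,20,60,150,400]].round(4));a=q[q[:,2]>k[150]];print(a.min(0).round(3),a.max(0).round(3))
s=ctrl.camera("side");np.savez("side1.npz",**s)
cv2.imwrite("pics/s1.png",cv2.resize(s["pixels"][60:260,180:400,::-1],None,fx=2.5,fy=2.5))
```

```text
0.32392271179606114
[ 0.0013 -0.0015 -0.0046 -0.0082 -0.016 ]
[-0.011  0.013 -0.008] [0.011 0.026 0.001]
[ 0.0012 -0.0018 -0.0048 -0.0083 -0.0161]
[-0.012 -0.027 -0.008] [ 0.011 -0.014  0.001]
```

View pics/s1.png

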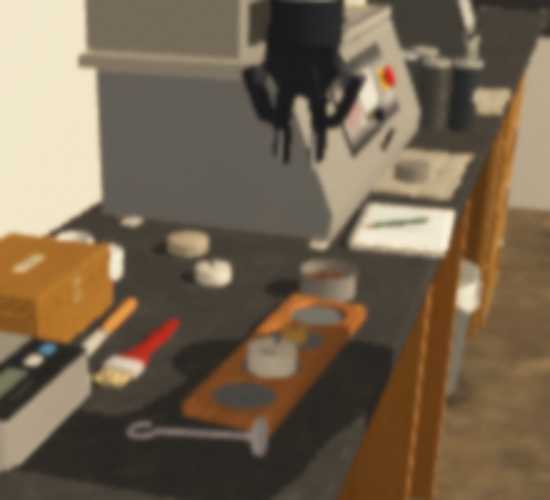

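View pics/w2.png

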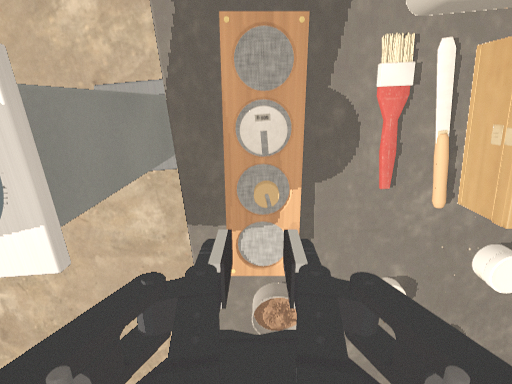

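Run:
```python
from h import *
c=dict(np.load("side1.npz"))
V,U=np.mgrid[95:132,285:315];P=pts(c,np.c_[U.ravel(),V.ravel()])
q=P[np.hypot(P[:,0]-.46,P[:,1]+.012)<.05];k=np.sort(q[:,2]);print(k[[0,3,10,20,50]].round(4));print(q[q[:,2]<k[10]].round(3))
w=dict(np.load("w2.npz"));Q=pts(w,[(340,300-60),(180,200),(355,200)],w["T"]);print(Q)
```

```text
[0.2399 0.2411 0.2438 0.2464 0.2535]
[[ 0.473 -0.015  0.243]
 [ 0.481 -0.004  0.242]
 [ 0.479 -0.004  0.242]
 [ 0.476 -0.003  0.243]
 [ 0.475 -0.01   0.241]
 [ 0.44  -0.015  0.243]
 [ 0.447  0.     0.243]
 [ 0.442 -0.013  0.241]
 [ 0.44  -0.017  0.24 ]
 [ 0.441 -0.     0.241]]
[[ 5.68044440e-01 -1.39245960e-01 -1.29951713e-03]
 [ 6.22509245e-02 -3.48989610e-01 -9.13820819e-01]
 [ 5.88363830e-01 -7.90097200e-02  1.34860583e-04]]
```

Both cameras place the tips about level with the reported TCP rather than 25 mm ahead of it, so I'll go down by stages. The 56 comes first.

```bash
python3 -c "
from h import *;from bench import ctrl
go(ctrl.get_obs(),.469,.029,.10)"
```

```text
t 2.15 d [ 4.17  0.61 13.86] twist 0.01 rows 2.9
```

>>> servo_tool(
  motion=[
    [[4.2,0.6,5,0,-1],[4.2,0.6,10,0,-1],[4.2,0.6,14,0,-1],[4.2,0.6,17,0,-1],[4.2,0.6,18.6,0,-1]],
  ],
)

```text
time_s: 2.65
eef_pos: [0.4663, 0.0301, 0.0492]
eef_rot: [-0.002, 0.735, 0.678, -0.002]
wrist_force: [0.1, 0.2, -0.6]
opening: 0.996
grasp_force: 0.0
```

>>> servo_tool(
  motion=[
    [[0,0,0.5,0,-1],[0,0,0.5,0,0.4],[0,0,0.5,0,0.4],[0,0,0.5,0,0.4]],
  ],
)

```text
time_s: 3.05
eef_pos: [0.4701, 0.0291, 0.049]
eef_rot: [0.001, 0.736, 0.677, 0.001]
wrist_force: [-0.5, -0.2, -0.8]
opening: 0.512
grasp_force: 0.0
```

```bash
python3 -c "
from h import *;from bench import ctrl
go(ctrl.get_obs(),.469,.029,.045)
c=ctrl.camera('wrist');cv2.imwrite('pics/w3.png',c['pixels'][:,:,::-1])"
```

```text
t 3.05 d [-0.02 -0.11  0.4 ] twist 0.02 rows 0.1
```

View pics/w3.png

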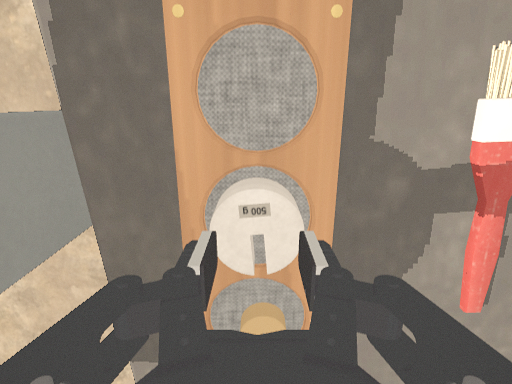

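The jaws closed to 43 mm above the weight without contact, so the tips really are near TCP level. I'll reopen and go lower.

>>> servo_tool(
  motion=[
    [[0,-0.1,0,0,-1],[0,-0.1,0,0,-1],[0,-0.1,0.5,0,-1],[0,-0.1,1.5,0,-1],[0,-0.1,2.3,0,-1]],
  ],
)

```text
time_s: 3.6
eef_pos: [0.4675, 0.0295, 0.0236]
eef_rot: [-0.0, 0.736, 0.677, -0.0]
wrist_force: [0.2, 0.3, 0.2]
opening: 1.003
grasp_force: 0.0
```

>>> servo_tool(
  motion=[
    [[0,0,0.5,0,-1],[0,0,0.9,0,-1],[0,0,0.9,0,-1]],
  ],
)

```text
time_s: 3.9
eef_pos: [0.4673, 0.0295, 0.0147]
eef_rot: [-0.001, 0.736, 0.677, -0.0]
wrist_force: [-0.1, -0.3, -0.2]
opening: 0.996
grasp_force: 0.0
```

>>> servo_tool(
  motion=[
    [[0,0,0,0,0.6],[0,0,0,0,0.6],[0,0,0,0,0.6],[0,0,0,0,0.6]],
  ],
)

```text
time_s: 4.3
eef_pos: [0.469, 0.0293, 0.0167]
eef_rot: [0.001, 0.736, 0.677, 0.001]
wrist_force: [-1.0, -0.6, 6.5]
opening: 0.627
grasp_force: 63.0
```

>>> servo_tool(
  motion=[
    [[0,0,-1,0,0.6],[0,0,-3,0,0.6],[0,0,-5,0,0.6],[-2,0,-6,0,0.6],[-5,0,-6,0,0.6]],
  ],
)

```text
time_s: 4.8
eef_pos: [0.4645, -0.02, 0.0774]
eef_rot: [0.001, 0.735, 0.678, 0.001]
wrist_force: [0.3, -0.0, -5.0]
opening: 0.624
grasp_force: 65.2
```

```bash
python3 -c "
from h import *;from bench import ctrl
o=ctrl.get_obs();go(o,.4562,-.1305,.0755);print(o['opening'],o['grasp_force'],o['wrist_force'],o['eef_pos'])"
```

```text
t 4.8 d [-11.08   0.05   0.19] twist 0.18 rows 2.2
0.6242690055899554 65.20989253884181 [ 0.3283044  -0.024072   -5.04890224] [ 0.46448677 -0.020023    0.07740237]
```

>>> servo_tool(
  motion=[
    [[-5,0,0,0,0.6],[-9,0,0,0,0.6],[-11.1,0,0.2,0,0.6],[-11.1,0,2,0,0.6],[-11.1,0,3.5,0,0.6]],
  ],
)

```text
time_s: 5.3
eef_pos: [0.4542, -0.1319, 0.0405]
eef_rot: [0.0, 0.736, 0.677, 0.0]
wrist_force: [-0.1, 0.3, -5.5]
opening: 0.621
grasp_force: 65.2
```

```bash
python3 -c "
from h import *;from bench import ctrl
o=ctrl.get_obs();go(o,.4562,-.1305,.0165);print(o['opening'],o['grasp_force'],o['wrist_force'],o['eef_pos'])"
```

```text
t 5.3 d [0.16 0.18 2.4 ] twist -0.1 rows 0.5
0.6206215841509812 65.1594808360096 [-0.11406166  0.29706694 -5.49598518] [ 0.45424336 -0.13193091  0.04048688]
```

>>> servo_tool(
  motion=[
    [[0.1,0.1,0.8,0,0.6],[0.1,0.1,1.4,0,0.6],[0.1,0.1,1.8,0,0.6],[0.1,0.1,2.0,0,0.6],[0.1,0.1,2.1,0,0.6]],
  ],
)

```text
time_s: 5.8
eef_pos: [0.456, -0.1301, 0.0198]
eef_rot: [0.0, 0.735, 0.678, 0.0]
wrist_force: [0.2, -0.0, -4.1]
opening: 0.624
grasp_force: 65.1
```

>>> servo_tool(
  motion=[
    [[0,0,0.1,0,0.6],[0,0,0.2,0,0.6],[0,0,0.2,0,0.6]],
  ],
)

```text
time_s: 6.1
eef_pos: [0.4558, -0.1301, 0.0177]
eef_rot: [0.0, 0.736, 0.677, 0.0]
wrist_force: [-0.1, -0.5, -4.5]
opening: 0.626
grasp_force: 65.1
```

>>> servo_tool(
  motion=[
    [[0,0,0.1,0,0.6],[0,0,0.2,0,0.6],[0,0,0.2,0,0.6]],
  ],
)

```text
time_s: 6.4
eef_pos: [0.456, -0.1302, 0.0167]
eef_rot: [0.0, 0.736, 0.677, -0.0]
wrist_force: [-5.4, 2.3, 10.3]
opening: 0.62
grasp_force: 66.6
```

The 56 has touched down. I'll release it, rise and move to the 33.

>>> servo_tool(
  motion=[
    [[0,0,0,0,-1],[0,0,0,0,-1],[0,0,-0.5,0,-1],[0,0,-3,0,-1],[0,0,-6,0,-1]],
  ],
)

```text
time_s: 6.9
eef_pos: [0.4548, -0.1296, 0.0756]
eef_rot: [-0.001, 0.736, 0.677, -0.0]
wrist_force: [-0.3, -1.6, -0.0]
opening: 0.998
grasp_force: 0.0
```

Run:
```python
from h import *;from bench import ctrl
o,c=wrist(ctrl,'w4');go(o,.465,-.0535,.05)
V,U=np.mgrid[0:384,0:512];P=pts(c,np.c_[U.ravel(),V.ravel()],c["T"])
for n,x,y,z0,z1 in(("56",.4565,-.131,.03,.045),("33",.465,-.054,.021,.035)):
    Q=P[(np.hypot(P[:,0]-x,P[:,1]-y)<.04)&(P[:,2]>z0)&(P[:,2]<z1)]
    if len(Q)>9:print(n,len(Q),cv2.minEnclosingCircle((Q[:,:2]*1000).astype(np.float32)),np.median(Q[:,2]))
```

```text
t 6.9 d [7.67 0.39 2.56] twist 0.02 rows 1.6
56 4696 ((455.53387451171875, -130.35772705078125), 28.083986282348633) 0.035454672242654764
33 1972 ((466.7705078125, -54.25468826293945), 16.49937629699707) 0.025381177775477243
```

>>> servo_tool(
  motion=[
    [[4,0.5,0,0,-1],[7.6,0.5,1.5,0,-1],[7.6,0.5,4,0,-1],[7.6,0.5,5.4,0,-1],[7.6,0.5,5.6,0,-1]],
  ],
)

```text
time_s: 7.45
eef_pos: [0.4658, -0.054, 0.0182]
eef_rot: [-0.001, 0.735, 0.678, -0.001]
wrist_force: [-0.6, 0.3, 0.1]
opening: 1.0
grasp_force: 0.0
```

```bash
python3 -c "
from h import *;from bench import ctrl
o=ctrl.get_obs();go(o,.4668,-.0541,.0185);print(o['wrist_force'])"
```

```text
t 7.45 d [-0.01  0.1  -0.03] twist 0.06 rows 0.0
[-0.57886049  0.30199686  0.06586653]
```

>>> servo_tool(
  motion=[
    [[0,0.1,0,0,0.8],[0,0.1,0,0,0.8],[0,0.1,0,0,0.8],[0,0.1,0,0,0.8],[0,0.1,0,0,0.8]],
  ],
)

```text
time_s: 7.95
eef_pos: [0.4686, -0.0553, 0.0208]
eef_rot: [0.001, 0.736, 0.677, 0.0]
wrist_force: [-2.3, 0.9, 9.6]
opening: 0.339
grasp_force: 58.6
```

>>> servo_tool(
  motion=[
    [[0,0,0,0,0.8],[0,0,0,0,0.8]],
  ],
)

```text
time_s: 8.15
eef_pos: [0.4687, -0.0553, 0.0208]
eef_rot: [0.001, 0.736, 0.677, 0.0]
wrist_force: [-1.9, -0.3, 8.4]
opening: 0.345
grasp_force: 58.6
```

>>> servo_tool(
  motion=[
    [[0,0,-0.5,0,0.8],[0,0,-2,0,0.8],[0,0,-4,0,0.8],[3,0,-4,0,0.8],[8,0,-4,0,0.8]],
  ],
)

```text
time_s: 8.65
eef_pos: [0.4761, 0.0235, 0.0611]
eef_rot: [0.002, 0.737, 0.676, 0.001]
wrist_force: [0.1, -0.0, -1.1]
opening: 0.346
grasp_force: 59.4
```

```bash
python3 -c "
from h import *;from bench import ctrl
o=ctrl.get_obs();go(o,.4768,.1085,.045);print(o['opening'],o['grasp_force'],o['wrist_force'],o['eef_pos'])"
```

```text
t 8.65 d [ 8.47 -0.67  1.6 ] twist -0.24 rows 1.7
0.34607873610901146 59.439398646354675 [ 0.12966795 -0.01586337 -1.05899848] [0.47609261 0.02353723 0.06106555]
```

>>> servo_tool(
  motion=[
    [[5,-0.4,0,0,0.8],[8.5,-0.6,0,0,0.8],[8.5,-0.6,1.5,0,0.8],[8.5,-0.6,2.7,0,0.8],[8.5,-0.6,3.2,0,0.8]],
  ],
)

```text
time_s: 9.15
eef_pos: [0.4745, 0.1099, 0.0264]
eef_rot: [-0.001, 0.736, 0.677, -0.001]
wrist_force: [0.4, -0.4, -0.7]
opening: 0.347
grasp_force: 59.4
```

>>> servo_tool(
  motion=[
    [[0,0,0.2,0,0.8],[0,0,0.4,0,0.8],[0,0,0.4,0,0.8]],
  ],
)

```text
time_s: 9.45
eef_pos: [0.4758, 0.1094, 0.0236]
eef_rot: [0.0, 0.736, 0.677, 0.0]
wrist_force: [-0.6, -0.3, 0.0]
opening: 0.341
grasp_force: 59.4
```

```bash
python3 -c "
from h import *;from bench import ctrl
o=ctrl.get_obs();go(o,.4768,.1085,.0205);print(o['opening'],o['grasp_force'],o['wrist_force'],o['eef_pos'])"
```

```text
t 9.45 d [-0.08  0.11  0.31] twist -0.05 rows 0.1
0.34055696875675245 59.445993304252625 [-0.58861389 -0.33067153  0.03419322] [0.47579034 0.10942606 0.0236394 ]
```

>>> servo_tool(
  motion=[
    [[0,0,0.1,0,0.8],[0,0,0.2,0,0.8],[0,0,0.2,0,0.8]],
  ],
)

```text
time_s: 9.75
eef_pos: [0.4756, 0.11, 0.0217]
eef_rot: [0.0, 0.736, 0.677, 0.0]
wrist_force: [0.1, -0.3, -1.3]
opening: 0.34
grasp_force: 59.4
```

>>> servo_tool(
  motion=[
    [[0,0,0.1,0,0.8],[0,0,0.1,0,0.8]],
  ],
)

```text
time_s: 9.95
eef_pos: [0.4758, 0.1101, 0.0209]
eef_rot: [0.0, 0.736, 0.677, 0.0]
wrist_force: [-1.2, -1.2, 2.4]
opening: 0.343
grasp_force: 60.0
```

>>> servo_tool(
  motion=[
    [[0,0,0,0,-1],[0,0,0,0,-1],[0,0,0,0,-1],[0,0,-4,0,-1],[0,0,-9,0,-1]],
  ],
)

```text
time_s: 10.45
eef_pos: [0.473, 0.1101, 0.1091]
eef_rot: [-0.002, 0.736, 0.677, -0.002]
wrist_force: [2.1, -0.8, 1.0]
opening: 0.996
grasp_force: 0.0
```

>>> servo_tool(
  motion=[
    [[3,1,-3,0,-1],[7,1,-5,0,-1],[11,2,-5,0,-1],[15,3,-5,0,-1],[19,4,-5,0,-1]],
  ],
)

```text
time_s: 10.95
eef_pos: [0.5314, 0.2979, 0.1609]
eef_rot: [0.0, 0.736, 0.677, 0.0]
wrist_force: [1.3, 0.4, 0.1]
opening: 0.999
grasp_force: 0.0
```

Run:
```python
from h import *;from bench import ctrl
o,c=wrist(ctrl,'w5');go(o,.5346,.382,.05)
V,U=np.mgrid[0:384,0:512];P=pts(c,np.c_[U.ravel(),V.ravel()],c["T"])
for n,x,y,z0,z1 in(("33",*R4[1],.021,.035),("42",.5346,.382,.008,.03)):
    Q=P[(np.hypot(P[:,0]-x,P[:,1]-y)<.05)&(P[:,2]>z0)&(P[:,2]<z1)]
    if len(Q)>9:print(n,len(Q),cv2.minEnclosingCircle((Q[:,:2]*1000).astype(np.float32)),np.median(Q[:,2]))
```

```text
t 10.95 d [ 8.41 -0.38 11.09] twist 0.02 rows 2.8
33 131 ((476.5196228027344, 119.77769470214844), 14.199472427368164) 0.02456021367851685
42 1511 ((539.7689208984375, 385.7936706542969), 21.008708953857422) 0.017484513879270802
```

View pics/w5.png

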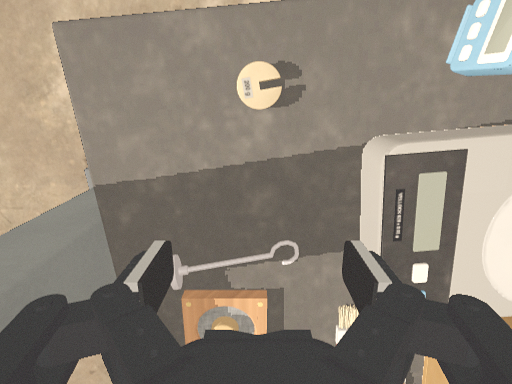

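The wrist view shows the 42 alone at (260,85), with the hanger below it and the scale well to the right.

>>> servo_tool(
  motion=[
    [[4,0,2,0,-1],[8.7,0.1,4,0,-1],[8.7,0.1,9,0,-1],[8.7,0.1,13,0,-1],[8.7,0.1,14,0,-1]],
  ],
)

```text
time_s: 11.5
eef_pos: [0.5348, 0.3812, 0.0144]
eef_rot: [-0.002, 0.735, 0.678, -0.005]
wrist_force: [-1.2, -1.1, -0.4]
opening: 1.005
grasp_force: 0.0
```

Run:
```python
from h import *;from bench import ctrl
o=ctrl.get_obs();go(o,.5398,.3858,.008);print(o['wrist_force'])
```

```text
t 11.5 d [0.5  0.46 0.64] twist 0.06 rows 0.2
[-1.22083784 -1.11051096 -0.44132374]
```

>>> servo_tool(
  motion=[
    [[0,0.2,0.2,0,-1],[0,0.2,0.5,0,-1],[0,0.2,0.5,0,-1]],
  ],
)

```text
time_s: 11.8
eef_pos: [0.5432, 0.3831, 0.0181]
eef_rot: [0.001, 0.736, 0.677, 0.002]
wrist_force: [0.2, -0.1, -0.1]
opening: 0.999
grasp_force: 0.0
```

Run:
```python
from h import *;from bench import ctrl
o=ctrl.get_obs();go(o,.5398,.3858,.008);print(o['wrist_force'])
```

```text
t 11.8 d [ 0.24 -0.36  1.01] twist -0.01 rows 0.2
[ 0.16581509 -0.0912842  -0.10489006]
```

>>> servo_tool(
  motion=[
    [[0.2,-0.3,0.5,0,-1],[0.2,-0.3,0.9,0,-1],[0.2,-0.3,0.9,0,-1]],
  ],
)

```text
time_s: 12.1
eef_pos: [0.538, 0.3848, 0.0064]
eef_rot: [-0.0, 0.736, 0.677, -0.0]
wrist_force: [0.0, 0.3, -0.4]
opening: 1.003
grasp_force: 0.0
```

>>> servo_tool(
  motion=[
    [[0,0,0,0,0.7],[0,0,0,0,0.7],[0,0,0,0,0.7],[0,0,0,0,0.7],[0,0,0,0,0.7]],
  ],
)

```text
time_s: 12.6
eef_pos: [0.5389, 0.385, 0.0074]
eef_rot: [0.0, 0.736, 0.677, 0.0]
wrist_force: [-0.3, -0.9, 5.9]
opening: 0.454
grasp_force: 60.4
```

I'll regrip 3 mm higher so the tips clear the block top when placing.

>>> servo_tool(
  motion=[
    [[0,0,0,0,0.2],[0,0,0,0,0.2],[0,0,-0.3,0,0.2],[0,0,-0.3,0,0.2]],
  ],
)

```text
time_s: 13.0
eef_pos: [0.5381, 0.3847, 0.0094]
eef_rot: [-0.0, 0.736, 0.677, -0.0]
wrist_force: [0.4, 0.3, -2.0]
opening: 0.457
grasp_force: 60.5
```

>>> servo_tool(
  motion=[
    [[0,0,0,0,0.7],[0,0,0,0,0.7],[0,0,0,0,0.7],[0,0,0,0,0.7],[0,0,0,0,0.7]],
  ],
)

```text
time_s: 13.5
eef_pos: [0.5384, 0.3848, 0.0095]
eef_rot: [-0.0, 0.736, 0.677, -0.0]
wrist_force: [-1.0, -0.1, -2.6]
opening: 0.456
grasp_force: 60.5
```

>>> servo_tool(
  motion=[
    [[0,0,-0.5,0,0.7],[0,0,-2,0,0.7],[0,0,-5,0,0.7],[0,0,-8,0,0.7],[-3,0,-8.5,0,0.7]],
  ],
)

```text
time_s: 14.0
eef_pos: [0.5393, 0.3588, 0.1014]
eef_rot: [0.001, 0.735, 0.678, 0.006]
wrist_force: [1.3, -0.7, -1.7]
opening: 0.451
grasp_force: 60.8
```

Run:
```python
from h import *;from bench import ctrl
o=ctrl.get_obs();go(o,.4692,.0292,.09);print(o['wrist_force'],o['opening'])
```

```text
t 14.0 d [-33.42  -4.38   0.89] twist 0.19 rows 6.7
[ 1.26268973 -0.65460665 -1.73696709] 0.4506816623940569
```

>>> servo_tool(
  motion=[
    [[-4.5,-0.6,0,0,0.7],[-9.4,-1.2,0,0,0.7],[-14.2,-1.9,0,0,0.7],[-19,-2.5,0,0,0.7],[-23.8,-3.2,0.4,0,0.7]],
  ],
)

```text
time_s: 14.5
eef_pos: [0.4851, 0.1188, 0.0927]
eef_rot: [0.001, 0.735, 0.678, 0.001]
wrist_force: [0.4, -1.4, -2.4]
opening: 0.453
grasp_force: 60.7
```

>>> servo_tool(
  motion=[
    [[-4.8,-0.6,0,0,0.7],[-8.5,-1.2,0.4,0,0.7],[-9.6,-1.2,1,0,0.7],[-9.6,-1.2,2,0,0.7]],
  ],
)

```text
time_s: 14.9
eef_pos: [0.466, 0.0241, 0.072]
eef_rot: [0.002, 0.737, 0.676, 0.001]
wrist_force: [0.2, 0.0, -2.4]
opening: 0.453
grasp_force: 60.8
```

Run:
```python
from h import *;from bench import ctrl
o=ctrl.get_obs();go(o,.4692,.0292,.018);print(o['wrist_force'],o['opening'],o['eef_pos'])
```

```text
t 14.9 d [0.54 0.25 5.4 ] twist -0.16 rows 1.1
[ 0.18510281  0.0253364  -2.37783205] 0.45259490703134997 [0.46603462 0.02408953 0.07202818]
```

>>> servo_tool(
  motion=[
    [[0.4,0.2,1.5,0,0.7],[0.4,0.2,3,0,0.7],[0.4,0.2,4.2,0,0.7],[0.4,0.2,4.8,0,0.7],[0.4,0.2,4.8,0,0.7]],
  ],
)

```text
time_s: 15.4
eef_pos: [0.4663, 0.0303, 0.0217]
eef_rot: [-0.001, 0.735, 0.678, -0.001]
wrist_force: [-0.2, -0.6, -1.8]
opening: 0.453
grasp_force: 60.7
```

Run:
```python
from h import *;from bench import ctrl
o=ctrl.get_obs();go(o,.4692,.0292,.018);print(o['wrist_force'],o['opening'],o['eef_pos'])
```

```text
t 15.4 d [-0.09  0.3   0.37] twist 0.07 rows 0.1
[-0.21679439 -0.64050628 -1.84625217] 0.4527686552362984 [0.46627462 0.03033489 0.02170557]
```

>>> servo_tool(
  motion=[
    [[0,0.1,0.1,0,0.7],[0,0.1,0.2,0,0.7],[0,0.1,0.2,0,0.7]],
  ],
)

```text
time_s: 15.7
eef_pos: [0.4684, 0.0294, 0.021]
eef_rot: [0.0, 0.736, 0.677, 0.0]
wrist_force: [0.2, -0.7, -1.4]
opening: 0.452
grasp_force: 60.7
```

>>> servo_tool(
  motion=[
    [[0,0,0.1,0,0.7],[0,0,0.2,0,0.7],[0,0,0.2,0,0.7]],
  ],
)

```text
time_s: 16.0
eef_pos: [0.4678, 0.0294, 0.0185]
eef_rot: [-0.0, 0.736, 0.677, -0.0]
wrist_force: [0.6, 0.1, -2.2]
opening: 0.456
grasp_force: 60.7
```

>>> servo_tool(
  motion=[
    [[0,0,0.1,0,0.7],[0,0,0.1,0,0.7]],
  ],
)

```text
time_s: 16.2
eef_pos: [0.4678, 0.0295, 0.0175]
eef_rot: [-0.0, 0.736, 0.677, -0.0]
wrist_force: [-0.3, -0.7, -1.8]
opening: 0.452
grasp_force: 60.7
```

>>> servo_tool(
  motion=[
    [[0,0,0.05,0,0.7],[0,0,0.05,0,0.7]],
  ],
)

```text
time_s: 16.4
eef_pos: [0.4679, 0.0294, 0.0174]
eef_rot: [-0.0, 0.736, 0.677, -0.0]
wrist_force: [-2.0, -0.1, 3.6]
opening: 0.449
grasp_force: 61.3
```

The 42 is down. I'll release it, rise and go to the 50.

>>> servo_tool(
  motion=[
    [[0,0,0,0,0.1],[0,0,0,0,-1],[0,0,0,0,-1],[0,0,-4,0,-1],[0,0,-9,0,-1]],
  ],
)

```text
time_s: 16.9
eef_pos: [0.4656, 0.0298, 0.1057]
eef_rot: [-0.003, 0.736, 0.677, -0.002]
wrist_force: [2.1, -0.5, 0.0]
opening: 0.999
grasp_force: 0.0
```

Run:
```python
from h import *;from bench import ctrl
o,c=wrist(ctrl,'w6');go(o,.5956,-.2295,.14)
V,U=np.mgrid[0:384,0:512];P=pts(c,np.c_[U.ravel(),V.ravel()],c["T"])
for n,x,y,z0,z1 in(("33",*R4[1],.021,.035),("42",*R4[2],.021,.035)):
    Q=P[(np.hypot(P[:,0]-x,P[:,1]-y)<.04)&(P[:,2]>z0)&(P[:,2]<z1)]
    if len(Q)>9:print(n,len(Q),cv2.minEnclosingCircle((Q[:,:2]*1000).astype(np.float32)),np.median(Q[:,2]))
```

```text
t 16.9 d [-24.77  15.07  -3.54] twist 0.01 rows 5.8
33 1503 ((475.3133239746094, 111.06841278076172), 16.544973373413086) 0.025410828149172837
42 1923 ((467.4405212402344, 30.712234497070312), 21.229827880859375) 0.02748275061893596
```

>>> servo_tool(
  motion=[
    [[-3,3,-2,0,-1],[-7,6,-4,0,-1],[-11,9,-5,0,-1],[-15,12,-5.5,0,-1],[-19,15,-5.5,0,-1]],
  ],
)

```text
time_s: 17.45
eef_pos: [0.6009, -0.1701, 0.1633]
eef_rot: [0.001, 0.736, 0.677, 0.001]
wrist_force: [1.2, 0.6, 0.0]
opening: 1.001
grasp_force: 0.0
```

Run:
```python
from h import *;from bench import ctrl
go(ctrl.get_obs(),.63,-.231,.16)
```

```text
t 17.45 d [-5.83  3.4   0.34] twist 0.03 rows 1.4
```

>>> servo_tool(
  motion=[
    [[-3,1.7,0,0,-1],[-5.8,3.4,0.4,0,-1],[-5.8,3.4,0.4,0,-1],[-5.8,3.4,0.4,0,-1]],
  ],
)

```text
time_s: 17.85
eef_pos: [0.628, -0.229, 0.157]
eef_rot: [-0.001, 0.736, 0.677, -0.0]
wrist_force: [0.1, 0.4, 0.5]
opening: 0.998
grasp_force: 0.0
```

Run:
```python
from h import *;from bench import ctrl
o,c=wrist(ctrl,'w7')
V,U=np.mgrid[0:384,0:512];P=pts(c,np.c_[U.ravel(),V.ravel()],c["T"])
Q=P[(np.hypot(P[:,0]-.634,P[:,1]+.229)<.05)&(P[:,2]>.012)&(P[:,2]<.03)]
print(len(Q));e=cv2.minEnclosingCircle((Q[:,:2]*1000).astype(np.float32));print(e,np.median(Q[:,2]))
go(o,e[0][0]/1000,e[0][1]/1000,.010)
```

```text
1774
((634.7432861328125, -231.3048553466797), 25.054277420043945) 0.019478482579810413
t 17.85 d [-0.18  0.71 14.7 ] twist -0.05 rows 2.9
```

View pics/w7.png

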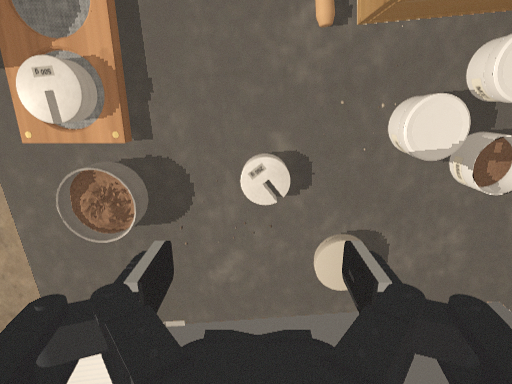

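The wrist view shows the 50 at (265,180), with the tin at (97,203) and a stone disc at (345,262), both clear of the fingers.

>>> servo_tool(
  motion=[
    [[-0.2,0.6,4,0,-1],[-0.2,0.6,9,0,-1],[-0.2,0.6,13,0,-1],[-0.2,0.6,14.2,0,-1],[-0.2,0.6,14.2,0,-1]],
  ],
)

```text
time_s: 18.4
eef_pos: [0.6325, -0.2292, 0.0142]
eef_rot: [-0.002, 0.735, 0.678, -0.001]
wrist_force: [-0.6, -0.1, 0.2]
opening: 1.001
grasp_force: 0.0
```

>>> servo_tool(
  motion=[
    [[0,0,0.2,0,-1],[0,0,0.5,0,-1],[0,0,0.5,0,-1]],
  ],
)

```text
time_s: 18.7
eef_pos: [0.6353, -0.2317, 0.0131]
eef_rot: [0.002, 0.736, 0.677, 0.001]
wrist_force: [-0.3, -1.0, 0.8]
opening: 1.002
grasp_force: 0.0
```

Run:
```python
from h import *;from bench import ctrl
o=ctrl.get_obs();go(o,.6347,-.2313,.0095);print(o["wrist_force"],o["eef_pos"])
```

```text
t 18.7 d [ 0.04 -0.06  0.36] twist 0.03 rows 0.1
[-0.33674517 -1.00730197  0.81320719] [ 0.63528531 -0.23169754  0.01306094]
```

>>> servo_tool(
  motion=[
    [[0,0,0.2,0,-1],[0,0,0.2,0,0.6],[0,0,0.2,0,0.6],[0,0,0.2,0,0.6],[0,0,0.2,0,0.6]],
  ],
)

```text
time_s: 19.2
eef_pos: [0.6346, -0.2314, 0.0099]
eef_rot: [0.001, 0.736, 0.677, 0.0]
wrist_force: [-0.6, 0.2, 5.2]
opening: 0.547
grasp_force: 61.5
```

>>> servo_tool(
  motion=[
    [[0,0,0,0,0.6],[0,0,-0.5,0,0.6],[0,0,-2,0,0.6],[0,0,-5,0,0.6],[0,0,-9,0,0.6]],
  ],
)

```text
time_s: 19.7
eef_pos: [0.6321, -0.2301, 0.0978]
eef_rot: [-0.003, 0.736, 0.677, -0.001]
wrist_force: [0.6, -0.8, -3.9]
opening: 0.544
grasp_force: 62.4
```

Run:
```python
from h import *;from bench import ctrl
o=ctrl.get_obs();go(o,.463,-.0507,.10);print(o["wrist_force"],o["eef_pos"],o["opening"])
```

```text
t 19.7 d [ 16.49 -18.33  -0.09] twist 0.02 rows 4.9
[ 0.62824793 -0.83079849 -3.91525712] [ 0.63209457 -0.23008431  0.09784288] 0.5439323356030453
```

>>> servo_tool(
  motion=[
    [[3,-3.4,0,0,0.6],[6.4,-7.1,0,0,0.6],[9.8,-10.9,0,0,0.6],[13.2,-14.7,0,0,0.6],[16.5,-18.4,0,0,0.6]],
  ],
)

```text
time_s: 20.2
eef_pos: [0.4639, -0.0516, 0.0995]
eef_rot: [0.0, 0.736, 0.677, 0.0]
wrist_force: [0.5, 1.1, -2.2]
opening: 0.546
grasp_force: 62.5
```

>>> servo_tool(
  motion=[
    [[0,0,1,0,0.6],[0,0,3,0,0.6],[0,0,5,0,0.6],[0,0,6.2,0,0.6],[0,0,6.5,0,0.6]],
  ],
)

```text
time_s: 20.7
eef_pos: [0.4647, -0.0527, 0.033]
eef_rot: [-0.001, 0.736, 0.677, -0.001]
wrist_force: [-0.3, -0.6, -1.7]
opening: 0.543
grasp_force: 62.6
```

Run:
```python
from h import *;from bench import ctrl
o=ctrl.get_obs();go(o,.463,-.0507,.0199);print(o["wrist_force"],o["eef_pos"],o["opening"])
```

```text
t 20.7 d [ 0.19 -0.18  1.31] twist 0.01 rows 0.3
[-0.26620465 -0.63647124 -1.71825926] [ 0.46468588 -0.05271878  0.03298555] 0.5432181153927712
```

>>> servo_tool(
  motion=[
    [[0.2,-0.2,0.3,0,0.6],[0.2,-0.2,0.6,0,0.6],[0.2,-0.2,0.9,0,0.6],[0.2,-0.2,1,0,0.6],[0.2,-0.2,1,0,0.6]],
  ],
)

```text
time_s: 21.2
eef_pos: [0.4638, -0.0507, 0.0241]
eef_rot: [0.0, 0.736, 0.677, 0.0]
wrist_force: [0.3, 0.4, -2.7]
opening: 0.546
grasp_force: 62.6
```

>>> servo_tool(
  motion=[
    [[0,0,0.1,0,0.6],[0,0,0.1,0,0.6]],
  ],
)

```text
time_s: 21.4
eef_pos: [0.4638, -0.0508, 0.0231]
eef_rot: [0.0, 0.736, 0.677, 0.0]
wrist_force: [-0.1, 0.4, -2.8]
opening: 0.542
grasp_force: 62.6
```

>>> servo_tool(
  motion=[
    [[0,0,0.1,0,0.6],[0,0,0.1,0,0.6]],
  ],
)

```text
time_s: 21.6
eef_pos: [0.4636, -0.0507, 0.022]
eef_rot: [-0.0, 0.736, 0.677, -0.0]
wrist_force: [0.7, -0.8, -2.9]
opening: 0.546
grasp_force: 62.6
```

>>> servo_tool(
  motion=[
    [[0,0,0.1,0,0.6],[0,0,0.2,0,0.6],[0,0,0.2,0,0.6]],
  ],
)

```text
time_s: 21.9
eef_pos: [0.4637, -0.0507, 0.02]
eef_rot: [0.0, 0.736, 0.677, 0.0]
wrist_force: [0.2, 0.8, -2.2]
opening: 0.545
grasp_force: 62.6
```

>>> servo_tool(
  motion=[
    [[0,0,0.1,0,0.6],[0,0,0.1,0,0.6]],
  ],
)

```text
time_s: 22.1
eef_pos: [0.4638, -0.0507, 0.0199]
eef_rot: [-0.0, 0.736, 0.677, -0.0]
wrist_force: [-4.4, 1.6, 9.2]
opening: 0.544
grasp_force: 63.9
```

Contact. I'll release it, rise and check all four.

>>> servo_tool(
  motion=[
    [[0,0,0,0,-1],[0,0,0,0,-1],[0,0,0,0,-1],[0,0,-4,0,-1],[0,0,-9,0,-1]],
  ],
)

```text
time_s: 22.6
eef_pos: [0.4613, -0.0499, 0.1076]
eef_rot: [-0.003, 0.736, 0.677, -0.001]
wrist_force: [1.1, -0.5, 0.1]
opening: 0.997
grasp_force: 0.0
```

>>> servo_tool(
  motion=[
    [[-3,0,-5,0,-1],[-4,0,-10,0,-1],[-4,0,-13,0,-1],[-4,0,-13,0,-1]],
  ],
)

```text
time_s: 23.0
eef_pos: [0.4636, -0.0927, 0.2454]
eef_rot: [0.005, 0.736, 0.677, 0.002]
wrist_force: [0.7, -0.4, 0.8]
opening: 1.003
grasp_force: 0.0
```

Run:
```python
from h import *;from bench import ctrl
o,c=wrist(ctrl,'w8');V,U=np.mgrid[0:384,0:512];P=pts(c,np.c_[U.ravel(),V.ravel()],c["T"])
b=np.array([.4665,-.0103]);a=np.radians(-4.75);ex=np.array([np.cos(a),np.sin(a)]);ey=np.array([-ex[1],ex[0]])
for n,k,z0 in(("33",1,.021),("42",2,.021),("50",3,.022),("56",4,.028)):
    Q=P[(np.hypot(P[:,0]-R4[k][0],P[:,1]-R4[k][1])<.039)&(P[:,2]>z0)&(P[:,2]<.05)]
    (x,y),r=cv2.minEnclosingCircle((Q[:,:2]*1000).astype(np.float32));d=np.array([x,y])/1000-b
    print(n,len(Q),"block xy",(d@ex).round(4),(d@ey).round(4),"r",round(r,1),"top",np.median(Q[:,2]).round(4),"tilt",np.linalg.lstsq(np.c_[Q[:,:2],np.ones(len(Q))],Q[:,2],rcond=None)[0][:2].round(3))
print(o["time_s"],o["eef_pos"],o["grasp_force"])
```

```text
33 0 block xy -0.4658 -0.0284 r 0.0 top nan tilt [0. 0.]
42 1058 block xy -0.0026 0.0406 r 21.0 top 0.0274 tilt [-0.012  0.004]
50 1235 block xy -0.0001 -0.0407 r 25.0 top 0.0295 tilt [-0.006  0.002]
56 1358 block xy -0.0013 -0.1208 r 28.2 top 0.0355 tilt [-0.006 -0.01 ]
23.0 [ 0.46360967 -0.09265288  0.24538825] 0.0
  return _methods._mean(a, axis=axis, dtype=dtype,
  ret = ret.dtype.type(ret / rcount)
```

View pics/w8.png

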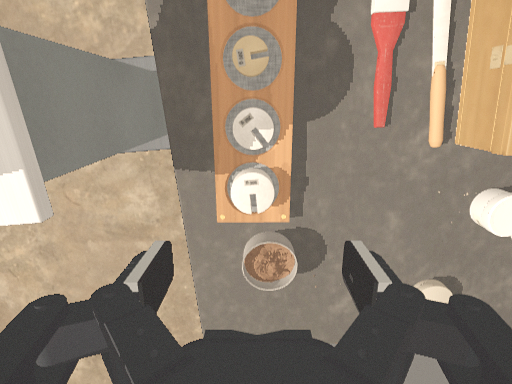

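The 42 at (252,57), the 50 at (252,128) and the 56 at (252,190) sit level in their recesses. The 33 is out of this frame, but I measured it in the first recess earlier and nothing has touched it since. I'll hand in.

>>> servo_tool(
  motion=[
    [[0,0,0,0,-1],[0,0,0,0,-1],[0,0,0,0,-1]],
  ],
)

```text
time_s: 23.35
eef_pos: [0.4595, -0.09, 0.2373]
eef_rot: [-0.002, 0.736, 0.678, -0.001]
wrist_force: [0.1, 0.3, 0.0]
opening: 0.999
grasp_force: 0.0
```

```bash
python3 -c "
from bench import ctrl
print(ctrl.hand_in())"
```

```text
the job is handed in; nothing more can be done
None
```

All four weights are in the block in size order, 33, 42, 50 and 56 mm from the hanger's end, each set down flat in its own recess; I handed the job in at about 23 s, and no verdict came back.

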